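# Open the phone bonding press with its lever

## Task

The little bonding press on the bench mat has to be opened so that a colleague can check the glued phone: push the swing latch off the lid, about a quarter turn, then press the raised long end of the lever down with the fingertips until the heavy lid stands open by at least 30 mm at its lip. Finish while still holding the lever down like that. Nothing is to be gripped or lifted, do not touch the lid itself, and leave the jar, the screwdriver and the tape roll where they are.

Things in the scene. Friction and masses are not known exactly. Their poses are not given: they have to be found in the camera images.
- press: Fixed phone bonding press, on a 3 mm mat. Origin on its underside (3 mm above the table), z up, +y from the lever's long end to the lid's hinge, +x to the latch post's side; +y is the robot's left within 0.45 rad. In this frame (mm): grey base plate x -105..105, y -85..180, 12 thick; shut steel lid x -55..55, y 20..155, z 43..61; two lever cheeks x -26..26, y -47..-13, up to z 72.
- lid: Heavy steel lid (flap), plate 110 x 135 x 18 mm, 2 to 3 kg, hinged along its +y edge; level when shut, its -y edge (the lip) rises. Origin on the hinge axis at mid thickness, axes as the press's when shut. Falls shut when the lever is let go. The ends of a black phone show under it at both sides. Not to be touched.
- lid_lip (a point): Middle of the lower edge of the lid's lip: 43 mm above the press's origin when shut, 73 mm or more when open as asked. With the lever right down it reaches about 89 mm.
- lever: Bare aluminium lever, bar 20 x 8 mm along the press's y; origin on its pivot (press frame 0, -30, 60 mm), axis along x. At rest it slopes 0.33 rad: long arm (170 mm to the pad) up on the -y side, short arm (70 mm) with its roller under the lid's lip. Pressing turns it about +x; about 0.42 rad is enough, stop at 0.60. Takes 2 to 9 N at the pad; returns when let go; blocked while the latch is over the lid.
- lever_pad (a point): Centre of the upper face of the flat black rubber pad, 60 mm (along the press's x) x 48 mm, on the lever's long end: the place to press. In the press's frame at (0, -188, 125) mm at rest; it sinks along an arc about the lever's pivot to about (0, -196, 25) mm at the stop.
- latch (a joint): Swing latch angle, rad. Near 0 (starts 0 to 0.3) its arm points to the press's -x, over the lid, locking it. Grows as the arm swings towards the press's -y, off over the lip (counter-clockwise from above); off the lid beyond 1.2, stop at 1.75. Upright axis at x 85, y 35 mm in the press's frame. Stays where left; 1 to 2 N at the pin moves it.
- latch_pin (a point): Centre of the top of the upright thumb pin (10 mm thick, top at z 107 mm in the press's frame) on the latch arm, 45 mm from the latch's axis. The arm, 15 mm wide, ends 12 mm beyond the pin; its top is at z 73 mm, the lid's top at 61 mm. Push the pin sideways with a finger standing on its +y side, tip above the lid.
- flux_jar: Bystander: small white jar with a black cap, 40 mm across, 34 mm high, standing on the mat. Origin under its centre.
- screwdriver: Bystander: screwdriver 150 mm long lying on the mat. Origin under its middle.
- tape_roll: Bystander: roll of amber tape, 56 mm across, 18 mm high, lying flat on the mat. Origin under its centre.

How it is judged:
On the way, in this order (a step that is already met when the one before it is completed fails the run):
1. the latch is swung off the lid (value of joint latch above 1.2 rad), for 0.2 s.
2. the lever is pressed down by the fingers and the lid stands open (z of lid_lip in the frame of press above 0.072 m and value of joint latch above 1.2 rad and contact force between the fingers and lever above 0.5 N), for 0.3 s.
At the end, for the whole second after the job is handed in: The latch stands beyond 1.2 rad, the lid's lip is at least 29 mm above its shut height and at rest, and the fingers still press on the lever with more than 0.5 N; the robot touches no part of the lid (all of step 2 and contact force between each of the arm, the fingers and lid below 0.5 N and angular speed of lid below 0.1 rad/s); the arm keeps its last pose, push and grip.
It fails at once if the robot touches the lid itself (contact force between any of the arm, the fingers and lid above 2 N).
It fails at once if the long end of the lever is lifted (z of lever_pad in the frame of press above 0.137 m).
It fails at once if the jar is moved by more than 25 mm or lifted (distance of flux_jar from where it was at the start of the episode above 0.025 m or z of flux_jar in the frame of press above 0.035 m).
It fails at once if the screwdriver is moved by more than 25 mm or lifted (distance of screwdriver from where it was at the start of the episode above 0.025 m or z of screwdriver in the frame of press above 0.035 m).
It fails at once if the roll of tape is moved by more than 25 mm or lifted (distance of tape_roll from where it was at the start of the episode above 0.025 m or z of tape_roll in the frame of press above 0.035 m).
It also fails if it takes over 48 s, if anything falls off the work surface, if the arm or the gripper's body presses on something with over 40 N, if the wrist force passes 120 N, or if a joint passes its speed limit or range.

## Robot

A 6-joint arm with a two-finger parallel gripper is mounted at the origin on the work surface. World frame = base frame: x ahead of the robot, y to its left, z up, the work surface at z = 0. Lengths are in m, angles in rad, forces in N, time in s.
With the tool pointing down it reaches from about 0.275 to 1 m from the base axis. Payload 8.4 kg.
Tool frame: the origin (TCP) lies on the centre line of the jaws, within the pads' length; the fingertips stand 11 mm ahead of it and the grasp point (between the pads) lies 8 mm behind it (robot.tips_ahead is the distance from the TCP to the fingertips, in m); z points along the fingers, x is the direction in which the jaws open and shut, and the axes are right-handed (so a half turn about z gives the same grasp; the last joint's range is limited). The gripper opens to 85 mm and grips with 20 to 120 N. Pads are 22 mm wide; open, the fingers measure 114 mm over their backs; the gripper's body (76 mm by 85 mm) begins 54 mm behind the grasp point. The pads swing forward as they close: fully open they stand 13 mm farther back than shut.
Start: joints at [-1.207, 0.353, 1.633, -0, 1.155, -0.002], TCP at [0.224, -0.584, 0.242] pointing down, gripper open.
Joint ranges: [-2.63, 2.63], [-0.92, 2.1], [0.06, 2.66], [-1.3, 4.44], [0, 2.69], [-3.02, 3.02]. Speed limits (rad/s): [2.22, 2.22, 2.79, 3.14, 3.14, 3.14].

## Interface

Orientations are given as a 3x3 rotation matrix whose columns are the frame's x, y, z axes.
In Python, from station import robot gives the robot as it stands.
- The arm moves only by the tool send_rows, never from a script. Its argument "rows" is a list of rows, each an object with "travel": the shift along the tool's x, y, z each as a share of 2.5 cm, from -1 to 1, a list of three; "roll": the turn about the tool's z as a share of 0.5 rad, from -1 to 1. A call has exactly 5 rows; each row shifts and turns the pose as measured when the row begins, along the tool's axes as they then stand; what a row does not reach is not made up. A row lasts 1/12 s, in which the tool goes at most 41.7 mm and 7.16 degrees, less where a joint would pass 70% of its speed; a pose out of reach is approached as far as the arm can. A call with a number of a shift or a turn outside -1 to 1 is refused whole. A call with a gripper value outside its range is refused whole. "grip" is the closure, from 0 (fully open) to 1 (shut), set as the call begins (left out, the last holds). The fingers move at their own pace and stop on an object; the grip force is fixed at half the most. Time passes only in rows, so rows that do not move let the fingers close, or fill a call up. It gives the time, the measured TCP pose, the force and the opening at its end, in the units of the state.
- robot.get_state(): the state, without advancing time (a new reading comes with each control period).
- robot.capture(name): name is "scene" or "side" or "wrist"; returns (picture, depth): 480x640x3 uint8, red, green, blue; 480x640 float32, m along the optical axis (not along the pixel's ray), 0 where there is no reading.
- robot.camera_params(name): a dict with "fov_y" (degrees; the focal length in pixels is half the picture's height over the tangent of half this angle, whatever the lens; pixels are square), "cx", "cy" (the principal point, pixels), "R" (3x3) and "t" (3): a world point X has camera coordinates R X + t. Camera axes: x right, y down, z forward; pixel columns grow to the right and rows downward; lengths in m; the calibration is good to about 2 mm. A picture is of the moment at which its call begins: read the wrist's pose just before it. camera_params takes no time and is no camera call; for the wrist camera it gives the pose at the moment of the call.
- robot.job_done(): hands the job in, once; it reports no verdict.
The state is a dict: "time": time; "q": joint angles; "joint_vel": joint speeds; "joint_torque": joint torques, N m; "eef_pos": TCP position; "orientation": TCP orientation; "ft_force": force on the tool from outside, world axes, zero at the start; "moment": the same for the moment, N m; "finger_gap": finger opening in m.
Only numpy, scipy, OpenCV 4.12 (cv2) and the standard library are available. Lean on these libraries where they do the work, as an engineer would, in place of code of your own. Each camera call takes 0.05 s, during which the arm holds its last target. There are 200 camera calls.

## Working session

There is one attempt and no reset: what is moved stays moved. The work goes in short steps, Python scripts to look and compute and a tool call to move; the robot and the scene stay as the last step left them, time stands still between calls to the robot, and variables do not carry over. Pictures are saved under pics/ and viewed, about 8 in all and at most 12, crops included, and the job is handed in when it is done.

Besides the shell and the picture viewer there is one more tool, called as name(argument=value, ...), one argument or row to a line, values as JSON. send_rows: Moves the arm, as the interface text tells. Shift numbers are shares of 2.5 cm and turn numbers shares of 0.5 rad, none past 1 either way. Its arguments: {"type":"object","properties":{"rows":{"type":"array","items":{"type":"object","properties":{"travel":{"type":"array","items":{"type":"number","minimum":-1,"maximum":1}},"roll":{"type":"number","minimum":-1,"maximum":1}}}},"grip":{"type":"number"}},"required":["rows"]}

```bash
mkdir -p pics; ls
cat > h.py <<'E'
import numpy as np, cv2
from station import robot
def cap(n,name):
    p=robot.camera_params(n); im,d=robot.capture(n)
    cv2.imwrite(f'pics/{name}.png',im[:,:,::-1]); np.savez(f'pics/{name}.npz',d=d,im=im,**{k:np.array(p[k]) for k in p}); return im,d,p
def cloud(d,p):
    f=240/np.tan(np.radians(p['fov_y'])/2); v,u=np.mgrid[:480,:640]
    X=np.stack([(u-p['cx'])/f*d,(v-p['cy'])/f*d,d],-1)
    return (X-np.array(p['t']))@np.array(p['R'])
def proj(X,p):
    f=240/np.tan(np.radians(p['fov_y'])/2); c=np.array(p['R'])@X+np.array(p['t']); return c[:2]/c[2]*f+[p['cx'],p['cy']]
E
python3 - <<'E'
from h import *
for n in('scene','side'):
    im,d,p=cap(n,n+'0'); print(n,p)
print(robot.get_state())
a=cv2.imread('pics/scene0.png');b=cv2.imread('pics/side0.png')
E
```

```text
pics
scene {'fov_y': 55.703666898131644, 'cx': 310.1143860570149, 'cy': 237.74375438032104, 'R': array([[ 0.7545505 ,  0.65622339, -0.00494006],
       [ 0.37576058, -0.43821084, -0.81656307],
       [-0.53801257,  0.61428179, -0.57723509]]), 't': array([-0.50122138, -0.11892166,  1.1566882 ])}
side {'fov_y': 46.615249270745494, 'cx': 316.96519460967085, 'cy': 236.67778908253578, 'R': array([[-0.86275955, -0.50539501, -0.01489433],
       [-0.2643224 ,  0.47594506, -0.83881462],
       [ 0.43102161, -0.71975842, -0.54421337]]), 't': array([0.54947816, 0.22706798, 0.87285223])}
{'time': 0.1, 'q': array([-1.20740204e+00,  3.53583622e-01,  1.63407071e+00, -2.14473988e-05,
        1.15520078e+00, -2.41181509e-03]), 'joint_vel': array([ 0.00241409, -0.00301366, -0.00239949,  0.00053541,  0.00034588,
        0.00066227]), 'joint_torque': array([-5.66991275e-05, -6.06353617e+01, -3.42817998e+01,  9.26753501e-05,
        3.84972387e-03, -5.45737620e-06]), 'eef_pos': array([ 0.22340136, -0.5832591 ,  0.24162911]), 'orientation': array([[ 3.57709980e-01, -9.33832615e-01, -4.67078120e-04],
       [-9.33831878e-01, -3.57710285e-01,  1.17303558e-03],
       [-1.26249753e-03,  1.65659045e-05, -9.99999203e-01]]), 'ft_force': array([0.28769432, 0.91527038, 0.04280462]), 'moment': array([ 0.00658663, -0.00318913, -0.00523754]), 'finger_gap': 0.0853865468101554}
```

View pics/scene0.png

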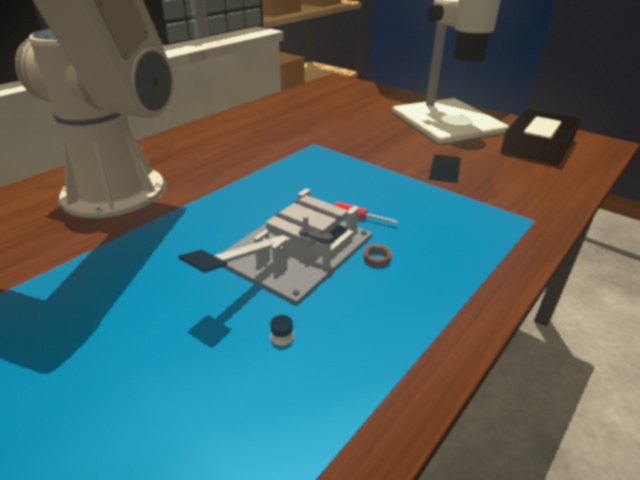

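View pics/side0.png

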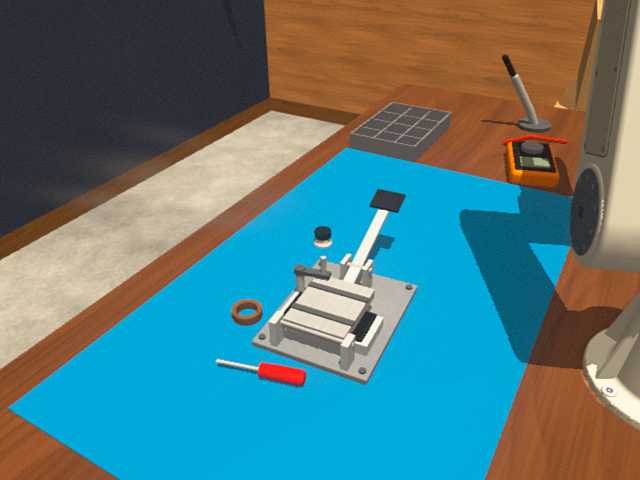

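The side view shows the press clearly: pad at about (388,201), lid at (325,305), latch arm at (312,272). The jar is at (322,237), the tape at (247,311) and the screwdriver at (262,372). Next I'll fit the press pose.

Run:
```python
from h import *
for n in('side','scene'):
    z=np.load(f'pics/{n}0.npz'); X=cloud(z['d'],z); im=z['im'].astype(int)
    ok=(z['d']>0)&(X[...,0]>.2)&(X[...,0]<.9)&(abs(X[...,1])<.5)
    sat=im.max(-1)-im.min(-1)
    m=ok&(abs(X[...,2]-.015)<.006)&(sat<45)&(im.max(-1)>50)
    m=cv2.morphologyEx(m.astype(np.uint8),cv2.MORPH_OPEN,np.ones((3,3)))
    k,l,s,c=cv2.connectedComponentsWithStats(m); P=X[m>0]
    print(n,len(P),P.mean(0),np.median(P[:,2]),cv2.minAreaRect((P[:,:2]*1000).astype(np.float32)))
    m=ok&(abs(X[...,2]-.126)<.025)&(im.max(-1)<70)
    k,l,s,c=cv2.connectedComponentsWithStats(m.astype(np.uint8))
    for i in range(1,k):
        if s[i,4]>60: Q=X[l==i]; print(' pad',s[i],Q.mean(0),np.ptp(Q,axis=0),cv2.minAreaRect((Q[:,:2]*1000).astype(np.float32)))
    m=ok&(X[...,2]>.09)&(X[...,2]<.13)&(im.max(-1)>=70)
    k,l,s,c=cv2.connectedComponentsWithStats(m.astype(np.uint8))
    for i in range(1,k):
        if s[i,4]>5: Q=X[l==i]; print(' hi',s[i],Q.mean(0),Q[:,2].max())
```

```text
side 5403 [0.49696661 0.15287711 0.01416919] 0.014067713736814182 ((555.5584106445312, 117.71076965332031), (278.4189758300781, 405.41064453125), 4.543404579162598)
 pad [370 190  35  22 462] [ 0.53772823 -0.11411426  0.12365772] [0.06004973 0.04906051 0.02173768] ((538.4644165039062, -115.32612609863281), (57.80765914916992, 48.032283782958984), 3.5152955055236816)
 hi [369 191   8  16  28] [ 0.56813117 -0.1079568   0.12236964] 0.12941895628137354
 hi [366 208  23  29 305] [ 0.53536081 -0.06486387  0.10087919] 0.11545331658139095
 hi [320 256   6  13  65] [0.56225647 0.10524912 0.10141367] 0.11130870638660666
scene 4396 [0.57137617 0.06795588 0.01525011] 0.015390312006695465 ((555.9177856445312, 83.13957214355469), (346.6588439941406, 275.56097412109375), 87.84034729003906)
 pad [180 252  46  19 455] [ 0.54787689 -0.12252944  0.12802174] [0.05673204 0.04612707 0.01903649] ((545.551513671875, -119.93949890136719), (57.915809631347656, 42.080482482910156), 4.995306491851807)
 hi [303 215   6  11  57] [0.56719836 0.10004762 0.10266483] 0.11250725336060917
 hi [186 248  64  18 367] [ 0.53829546 -0.07171365  0.10633227] 0.12919770372087244
 hi [179 257   5   4   7] [ 0.51904379 -0.14280806  0.12942957] 0.12987349247544192
 hi [185 261   7   5  10] [ 0.53626596 -0.14098914  0.12844453] 0.12957980763884627
 hi [197 267   9   6  13] [ 0.56484488 -0.1387337   0.12859302] 0.12961322484819332
 hi [207 266  18   6  28] [ 0.57145853 -0.11798164  0.12282706] 0.1279272291035731
```

Run:
```python
from h import *
from scipy.optimize import least_squares
V={n:np.load(f'pics/{n}0.npz') for n in('side','scene')}
def ray(n,u,v,z):
    p=V[n];f=240/np.tan(np.radians(p['fov_y'])/2);r=p['R'].T@np.array([(u-p['cx'])/f,(v-p['cy'])/f,1]);o=-p['R'].T@p['t'];return o+r*(z-o[2])/r[2]
for n,u,v in(('side',365,378),('side',254,339),('side',418,289),('scene',296,297),('scene',371,233)): print(n,u,v,ray(n,u,v,.015))
# lever centreline from both clouds, lid top
for n in V:
    z=V[n];X=cloud(z['d'],z);im=z['im'].astype(int)
    m=(z['d']>0)&(abs(X[...,0]-.54)<.06)&(X[...,1]>-.09)&(X[...,1]<0)&(X[...,2]>.07)&(X[...,2]<.125)&(im.max(-1)>90)
    Q=X[m];print(n,m.sum(),Q.mean(0),np.degrees(np.polyfit(Q[:,1],Q[:,0],1)[0]))
    m=(z['d']>0)&(abs(X[...,2]-.064)<.004)&(abs(X[...,0]-.56)<.15)&(X[...,1]>0)&(X[...,1]<.35)&(im.max(-1)>70)
    Q=X[m];print(' lid',m.sum(),Q.mean(0),cv2.minAreaRect((Q[:,:2]*1000).astype(np.float32)))
im=cv2.imread('pics/side0.png')[180:390,220:440];cv2.imwrite('pics/c1.png',cv2.resize(im,None,fx=2.8,fy=2.8,interpolation=2))
```

```text
side 365 378 [0.40939659 0.23970348 0.015     ]
side 254 339 [0.61171931 0.2539844  0.015     ]
side 418 289 [ 0.42074519 -0.00924518  0.015     ]
scene 296 297 [6.30591539e-01 5.18288492e-04 1.50000000e-02]
scene 371 233 [0.61700208 0.25289333 0.015     ]
side 430 [ 0.53358935 -0.04357061  0.0936202 ] -4.544738323880522
 lid 3903 [0.51646942 0.16252937 0.0636849 ] ((535.427001953125, 137.4401397705078), (149.76731872558594, 243.64157104492188), 11.514911651611328)
scene 376 [ 0.53921934 -0.04410332  0.09458169] -3.718969592539949
 lid 2020 [0.52238931 0.15213285 0.06476049] ((535.9232788085938, 140.3252410888672), (148.4915313720703, 233.73851013183594), 11.602388381958008)
```

View pics/c1.png

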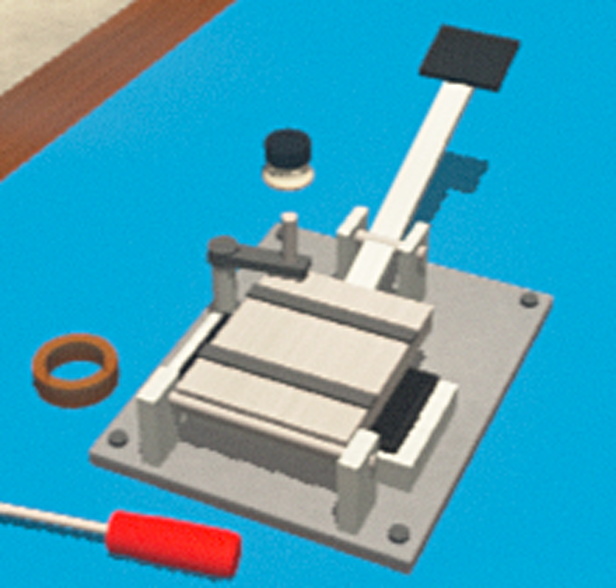

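send_rows(
  rows=[
    {"travel": [0, 0, 0], "roll": 0.2},
    {"travel": [0, 0, 0], "roll": 0.2},
    {"travel": [0, 0, 0], "roll": 0.2},
    {"travel": [-0.5, -0.3, 0], "roll": 0},
    {"travel": [-1, -0.55, 0], "roll": 0},
  ],
  grip=1,
)

```text
time: 0.52
eef_pos: [0.2412, -0.5456, 0.2394]
orientation: [[0.051, -0.999, -0.002], [-0.999, -0.051, 0.003], [-0.003, 0.002, -1.0]]
ft_force: [-0.1, 0.8, -0.7]
finger_gap: 0.0257
```

send_rows(
  rows=[
    {"travel": [-1, -0.55, 0], "roll": 0},
    {"travel": [-1, -0.55, 0], "roll": 0},
    {"travel": [-1, -0.55, 0], "roll": 0},
    {"travel": [-1, -0.55, 0], "roll": 0},
    {"travel": [-1, -0.55, 0], "roll": 0},
  ],
)

```text
time: 0.93
eef_pos: [0.3042, -0.4077, 0.2376]
orientation: [[0.061, -0.998, -0.003], [-0.998, -0.061, 0.007], [-0.007, 0.003, -1.0]]
ft_force: [0.4, -0.5, 0.7]
finger_gap: -0.0001
```

send_rows(
  rows=[
    {"travel": [-1, -0.55, 0], "roll": 0},
    {"travel": [-1, -0.55, 0], "roll": 0},
    {"travel": [-1, -0.55, 0], "roll": 0},
    {"travel": [-1, -0.55, 0], "roll": 0},
    {"travel": [-1, -0.55, 0], "roll": 0},
  ],
)

```text
time: 1.35
eef_pos: [0.3651, -0.2671, 0.2373]
orientation: [[0.074, -0.997, -0.004], [-0.997, -0.074, 0.01], [-0.01, 0.004, -1.0]]
ft_force: [0.1, 0.1, -0.4]
finger_gap: -0.0004
```

send_rows(
  rows=[
    {"travel": [-1, -0.55, 0], "roll": 0},
    {"travel": [-1, -0.55, 0], "roll": 0},
    {"travel": [-1, -0.55, 0], "roll": 0},
    {"travel": [-1, -0.55, 0], "roll": 0},
    {"travel": [0, 0, 0], "roll": 0},
  ],
)

```text
time: 1.77
eef_pos: [0.4122, -0.1502, 0.2374]
orientation: [[0.09, -0.996, -0.005], [-0.996, -0.09, 0.013], [-0.013, 0.004, -1.0]]
ft_force: [-0.2, -0.6, -0.1]
finger_gap: 0.0
```

send_rows(
  rows=[
    {"travel": [-1, -0.6, 0], "roll": 0.04},
    {"travel": [-1, -0.6, 0], "roll": 0.03},
    {"travel": [-1, -0.6, 0], "roll": 0},
    {"travel": [-1, -0.6, 0], "roll": 0},
    {"travel": [-1, -0.6, 0], "roll": 0},
  ],
)

```text
time: 2.18
eef_pos: [0.4756, -0.0156, 0.2378]
orientation: [[0.065, -0.998, -0.007], [-0.998, -0.065, 0.011], [-0.012, 0.007, -1.0]]
ft_force: [0.3, 0.1, -0.2]
finger_gap: 0.0002
```

send_rows(
  rows=[
    {"travel": [-1, -0.6, 0], "roll": 0.04},
    {"travel": [-1, -0.6, 0.3], "roll": 0.03},
    {"travel": [-1, -0.6, 0.4], "roll": 0},
    {"travel": [-1, -0.6, 0.4], "roll": 0},
    {"travel": [-1, -0.6, 0.4], "roll": 0},
  ],
)

```text
time: 2.6
eef_pos: [0.5452, 0.1202, 0.2016]
orientation: [[0.041, -0.999, -0.005], [-0.999, -0.041, 0.011], [-0.011, 0.005, -1.0]]
ft_force: [-0.3, -0.6, 1.1]
finger_gap: -0.0001
```

Run:
```python
from h import *
s=robot.get_state(); print(s['eef_pos'],s['orientation'])
im,d,p=cap('wrist','w1'); cap('side','s1')
b=cv2.imread('pics/s1.png')[120:420,200:500]; a=cv2.imread('pics/w1.png')
cv2.imwrite('pics/m1.png',np.hstack([cv2.resize(a,(480,360)),cv2.resize(b,(320,360))[:,:320]]))
X=cloud(d,p); m=(d>0)&(X[...,2]>.09)&(X[...,2]<.118)
k,l,s,c=cv2.connectedComponentsWithStats(m.astype(np.uint8))
for i in range(1,k):
    if s[i,4]>20: print(s[i],X[l==i].mean(0))
```

```text
[0.54519896 0.1201647  0.20156474] [[ 0.04117293 -0.99913899 -0.00510549]
 [-0.99908899 -0.0412272   0.01102352]
 [-0.01122451  0.00464696 -0.99992621]]
[353 207  20  26 375] [0.56452133 0.10304102 0.10672276]
[ 560  256   80   38 2488] [ 0.53492157 -0.0449084   0.09607658]
```

View pics/m1.png

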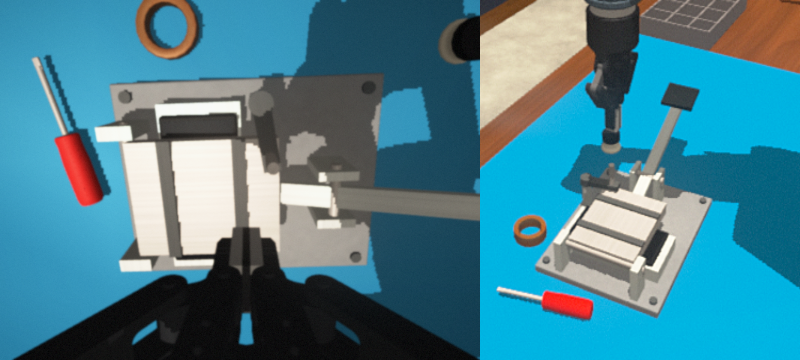

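The wrist view shows the latch arm over the lid near (265,130), with the pin at its end. In world coordinates the pin is at (0.5645, 0.103). Next I'll lower the closed fingers on its +y side.

send_rows(
  rows=[
    {"travel": [-0.6, -0.7, 0], "roll": -0.06},
    {"travel": [0, 0, 0.6], "roll": 0},
    {"travel": [0, 0, 0.9], "roll": 0},
    {"travel": [0, 0, 0.7], "roll": 0},
    {"travel": [0, 0, 0], "roll": 0},
  ],
)

```text
time: 3.12
eef_pos: [0.5602, 0.1383, 0.1437]
orientation: [[0.088, -0.996, -0.008], [-0.996, -0.088, 0.01], [-0.011, 0.007, -1.0]]
ft_force: [-0.3, -0.5, -0.1]
finger_gap: 0.0001
```

send_rows(
  rows=[
    {"travel": [0, -0.1, 0.6], "roll": 0.03},
    {"travel": [0, 0, 0.6], "roll": 0},
    {"travel": [0, 0, 0.4], "roll": 0},
    {"travel": [0, 0, 0], "roll": 0},
    {"travel": [0, 0, 0], "roll": 0},
  ],
)

```text
time: 3.53
eef_pos: [0.561, 0.1364, 0.1051]
orientation: [[0.077, -0.997, -0.009], [-0.997, -0.077, 0.009], [-0.01, 0.008, -1.0]]
ft_force: [0.3, -0.2, 0.6]
finger_gap: -0.0003
```

Run:
```python
from h import *
s=robot.get_state(); print(robot.tips_ahead,s['eef_pos'],s['orientation'][:,0],s['ft_force'])
im,d,p=cap('side','s2')
b=cv2.imread('pics/s2.png')[180:360,230:450]; cv2.imwrite('pics/m2.png',cv2.resize(b,None,fx=3,fy=3,interpolation=2))
```

```text
0.011 [0.5610285  0.13642862 0.10514637] [ 0.07691655 -0.99698692 -0.010046  ] [ 0.26099416 -0.22469014  0.58862237]
```

View pics/m2.png

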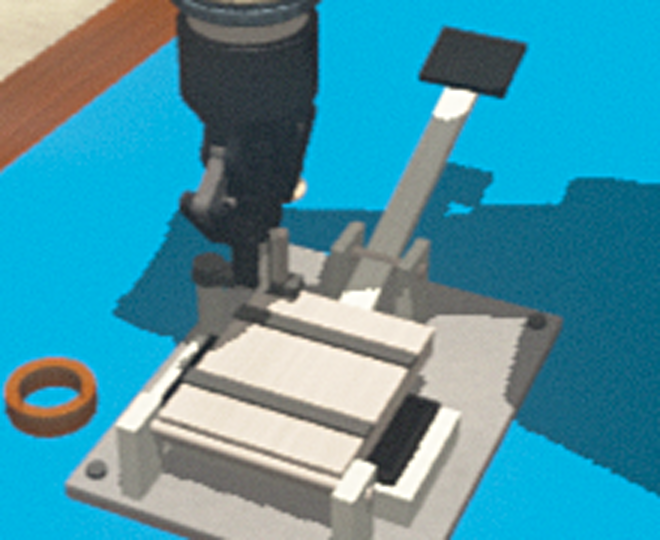

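Run:
```python
from h import *
z=np.load('pics/s2.npz')
f=lambda X:(proj(np.array(X),z)-[230,180])*3
print('tip',f([.561,.1365,.0941]),'pin top',f([.5645,.103,.110]),'pin base',f([.5645,.103,.076]),'corners',[f([.561+a,.1365+b,.0941]).round() for a in(-.011,.011) for b in(-.015,.015)])
X=cloud(z['d'],z)
for u,v in((280,240),(278,270),(265,285),(245,265),(290,285)):
    print(u,v,X[180+v//3,230+u//3].round(3),z['im'][180+v//3,230+u//3])
```

```text
tip [252.38036069 282.26220197] pin top [275.79497249 228.92543969] pin base [276.36521654 275.46700404] corners [array([282., 274.]), array([256., 302.]), array([249., 263.]), array([223., 290.])]
280 240 [0.561 0.105 0.104] [103  98  90]
278 270 [0.563 0.107 0.083] [108 105 100]
265 285 [0.549 0.144 0.101] [140 135 125]
245 265 [0.559 0.15  0.117] [46 54 57]
290 285 [0.555 0.106 0.074] [115 110 107]
```

send_rows(
  rows=[
    {"travel": [0.35, 0, 0], "roll": 0},
    {"travel": [0.35, 0, 0], "roll": 0},
    {"travel": [0.35, 0, 0], "roll": 0},
    {"travel": [0.35, -0.1, 0], "roll": 0},
    {"travel": [0.2, -0.1, 0], "roll": 0},
  ],
)

```text
time: 4.0
eef_pos: [0.5719, 0.095, 0.1085]
orientation: [[0.078, -0.997, -0.002], [-0.997, -0.078, 0.012], [-0.012, 0.001, -1.0]]
ft_force: [2.8, 5.4, -3.4]
finger_gap: 0.0002
```

send_rows(
  rows=[
    {"travel": [0.25, -0.2, 0.05], "roll": 0},
    {"travel": [0.25, -0.2, 0], "roll": 0},
    {"travel": [0.25, -0.25, 0.05], "roll": 0},
    {"travel": [0.2, -0.25, 0], "roll": 0},
    {"travel": [0.1, -0.1, 0], "roll": 0},
  ],
)

```text
time: 4.42
eef_pos: [0.6016, 0.0753, 0.1067]
orientation: [[0.071, -0.997, -0.001], [-0.997, -0.071, 0.028], [-0.028, -0.001, -1.0]]
ft_force: [-4.4, 26.7, 1.1]
finger_gap: -0.0002
```

Run:
```python
from h import *
s=robot.get_state(); print(s['eef_pos'],s['ft_force'])
cap('scene','n3'); cap('side','s3')
b=cv2.imread('pics/s3.png')[180:360,230:450]; a=cv2.imread('pics/n3.png')[160:310,170:390]
cv2.imwrite('pics/m3.png',np.hstack([cv2.resize(b,(400,330)),cv2.resize(a,(400,330))]))
```

```text
[0.60157124 0.0753238  0.10670123] [-4.40873124 26.69937656  1.13371556]
```

View pics/m3.png

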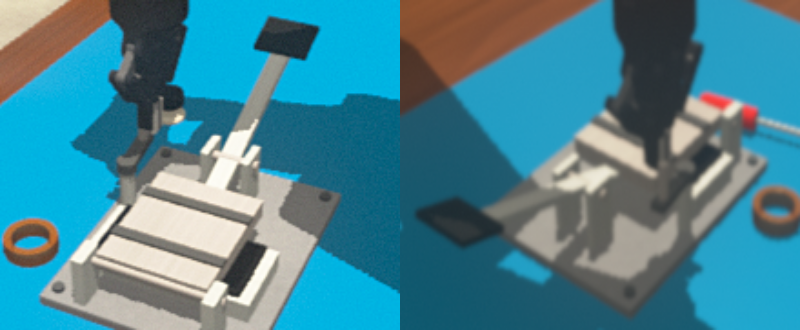

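The latch arm has swung well off the lid. There's a side load of 27 N, so I'll back off, lift and check the angle.

send_rows(
  rows=[
    {"travel": [-0.2, 0.2, 0], "roll": 0},
    {"travel": [-0.1, 0.5, 0], "roll": 0},
    {"travel": [0, 0.2, -0.5], "roll": 0},
    {"travel": [0, 0, -1], "roll": 0},
    {"travel": [0, 0, -1], "roll": 0},
  ],
)

```text
time: 4.93
eef_pos: [0.5751, 0.0778, 0.1671]
orientation: [[0.072, -0.997, -0.012], [-0.997, -0.072, 0.026], [-0.027, 0.01, -1.0]]
ft_force: [1.6, -0.6, -0.5]
finger_gap: 0.0003
```

Run:
```python
from h import *
s=robot.get_state(); print(s['eef_pos'],s['ft_force'],s['orientation'])
o=np.array([.522,.0725]);c,t=np.cos(.07),np.sin(.07);R=np.array([[c,-t],[t,c]])
ax=o+R@[.085,.035]; print('axis',ax)
for n in('wrist','side'):
    im,d,p=cap(n,n+'4'); X=cloud(d,p)
    m=(d>0)&(X[...,2]>.085)&(X[...,2]<.114)&(np.hypot(X[...,0]-ax[0],X[...,1]-ax[1])<.07)
    k,l,s,cc=cv2.connectedComponentsWithStats(m.astype(np.uint8))
    for i in range(1,k):
        if s[i,4]>12: q=X[l==i].mean(0); r=R.T@(q[:2]-o)*1000-[85,35]; print(n,s[i],q,'press rel',r,np.arctan2(-r[1],-r[0]))
b=cv2.imread('pics/side4.png')[180:360,230:450]; a=cv2.imread('pics/wrist4.png')
cv2.imwrite('pics/m4.png',np.hstack([cv2.resize(b,(400,330)),cv2.resize(a,(400,330))]))
```

```text
[0.57506371 0.07776737 0.16708864] [ 1.59003417 -0.60860013 -0.48062038] [[ 0.07160903 -0.99736018 -0.01203365]
 [-0.9970754  -0.0719011   0.02590143]
 [-0.02669828  0.01014368 -0.99959207]]
axis [0.60434384 0.11335943]
wrist [347 177  23  30 528] [0.6162807  0.06906243 0.10632657] press rel [  8.80937376 -45.02341607] 1.76401731989642
side [305 239   6  14  70] [0.61420159 0.07122844 0.09823532] press rel [  6.8868487  -42.71729212] 1.7306401537018117
```

View pics/m4.png

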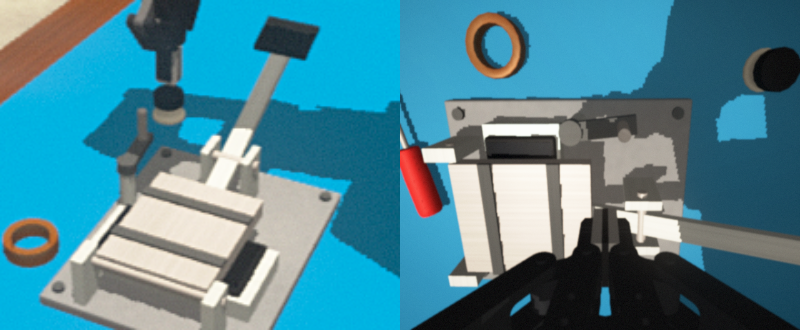

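The latch is at about 1.75 rad, its stop, and the fingers are clear. Next I'll move over the pad.

send_rows(
  rows=[
    {"travel": [0.5, 0.15, -0.4], "roll": 0},
    {"travel": [1, 0.3, 0], "roll": 0},
    {"travel": [1, 0.3, 0], "roll": 0},
    {"travel": [1, 0.3, 0], "roll": 0},
    {"travel": [1, 0.3, 0], "roll": 0},
  ],
)

```text
time: 5.45
eef_pos: [0.5538, -0.0419, 0.183]
orientation: [[0.077, -0.997, 0.001], [-0.997, -0.077, 0.025], [-0.025, -0.003, -1.0]]
ft_force: [0.9, 0.0, 0.6]
finger_gap: -0.0002
```

send_rows(
  rows=[
    {"travel": [1, 0.3, 0], "roll": 0},
    {"travel": [0.6, 0.2, 0], "roll": 0},
    {"travel": [0, 0, 0], "roll": 0},
    {"travel": [0, 0, 0], "roll": 0},
    {"travel": [0, 0, 0], "roll": 0},
  ],
)

```text
time: 5.87
eef_pos: [0.5408, -0.0942, 0.1839]
orientation: [[0.071, -0.998, 0.0], [-0.997, -0.071, 0.022], [-0.022, -0.002, -1.0]]
ft_force: [-0.1, -0.4, 0.7]
finger_gap: -0.0
```

send_rows(
  rows=[
    {"travel": [0.5, 0, 0], "roll": 0},
    {"travel": [0.4, 0, 0.5], "roll": 0},
    {"travel": [0, 0, 0.6], "roll": 0},
    {"travel": [0, 0, 0.3], "roll": 0},
    {"travel": [0, 0, 0], "roll": 0},
  ],
)

```text
time: 6.28
eef_pos: [0.5441, -0.1172, 0.1462]
orientation: [[0.075, -0.997, 0.002], [-0.997, -0.075, 0.021], [-0.021, -0.004, -1.0]]
ft_force: [-0.6, -0.3, -0.6]
finger_gap: 0.0001
```

send_rows(
  rows=[
    {"travel": [0, 0, 0.3], "roll": 0},
    {"travel": [0, 0, 0.3], "roll": 0},
    {"travel": [0, 0, 0.3], "roll": 0},
    {"travel": [0, 0, 0.3], "roll": 0},
    {"travel": [0, 0, 0], "roll": 0},
  ],
)

```text
time: 6.7
eef_pos: [0.5471, -0.1182, 0.116]
orientation: [[0.078, -0.997, 0.007], [-0.997, -0.078, 0.017], [-0.017, -0.008, -1.0]]
ft_force: [-1.9, 1.0, 5.4]
finger_gap: -0.0002
```

send_rows(
  rows=[
    {"travel": [0.05, 0.05, 0.3], "roll": 0},
    {"travel": [0.05, 0.05, 0.3], "roll": 0},
    {"travel": [0.05, 0.05, 0.3], "roll": 0},
    {"travel": [0.05, 0.05, 0.3], "roll": 0},
    {"travel": [0.05, 0, 0.3], "roll": 0},
  ],
)

```text
time: 7.12
eef_pos: [0.5475, -0.1235, 0.0807]
orientation: [[0.08, -0.997, 0.016], [-0.997, -0.08, 0.017], [-0.015, -0.017, -1.0]]
ft_force: [-4.8, 3.9, 9.1]
finger_gap: -0.0002
```

send_rows(
  rows=[
    {"travel": [0.05, 0.05, 0.3], "roll": 0},
    {"travel": [0.05, 0.05, 0.25], "roll": 0},
    {"travel": [0.05, 0, 0.15], "roll": 0},
    {"travel": [0, 0, 0], "roll": 0},
    {"travel": [0, 0, 0], "roll": 0},
  ],
)

```text
time: 7.53
eef_pos: [0.5474, -0.1248, 0.0627]
orientation: [[0.082, -0.996, 0.018], [-0.996, -0.081, 0.019], [-0.017, -0.019, -1.0]]
ft_force: [-1.6, -3.0, 5.9]
finger_gap: -0.0005
```

send_rows(
  rows=[
    {"travel": [0.03, 0.05, 0.2], "roll": 0},
    {"travel": [0, 0, 0.15], "roll": 0},
    {"travel": [0, 0, 0], "roll": 0},
    {"travel": [0, 0, 0], "roll": 0},
    {"travel": [0, 0, 0], "roll": 0},
  ],
)

```text
time: 7.95
eef_pos: [0.5473, -0.1248, 0.0546]
orientation: [[0.085, -0.996, 0.019], [-0.996, -0.084, 0.018], [-0.017, -0.021, -1.0]]
ft_force: [-1.6, -1.5, 5.6]
finger_gap: -0.0001
```

Run:
```python
from h import *
s=robot.get_state(); print(s['eef_pos'],s['ft_force'])
o=np.array([.522,.0725]);c,t=np.cos(.07),np.sin(.07);R=np.array([[c,-t],[t,c]])
for n in('side','scene'):
    im,d,p=cap(n,n+'5'); X=cloud(d,p); Y=np.dstack([(X[...,:2]-o)@R,X[...,2]-.003])*1000
    m=(d>0)&(abs(Y[...,0])<45)&(Y[...,1]>30)&(Y[...,1]<150)&(Y[...,2]>55)&(Y[...,2]<130)
    Q=Y[m]; k=np.polyfit(Q[:,1],Q[:,2],1); Q=Q[abs(np.polyval(k,Q[:,1])-Q[:,2])<6]; k=np.polyfit(Q[:,1],Q[:,2],1); print(n,len(Q),'lid slope',np.arctan(k[0]),'lift',135*np.sin(-np.arctan(k[0])))
b=cv2.imread('pics/side5.png')[150:360,230:450]; a=cv2.imread('pics/scene5.png')[160:310,170:390]
cv2.imwrite('pics/m5.png',np.hstack([cv2.resize(b,(400,380)),cv2.resize(a,(400,380))]))
print(robot.get_state()['eef_pos'],robot.get_state()['ft_force'])
```

```text
[ 0.54728019 -0.12479762  0.05461733] [-1.59257912 -1.48577245  5.56900288]
side 3251 lid slope -0.290567319159763 lift 38.67693423781101
scene 811 lid slope -0.29000621939760896 lift 38.60435494786139
[ 0.54724947 -0.12476451  0.05465795] [-2.2714393  -1.81460556  6.02976145]
```

View pics/m5.png

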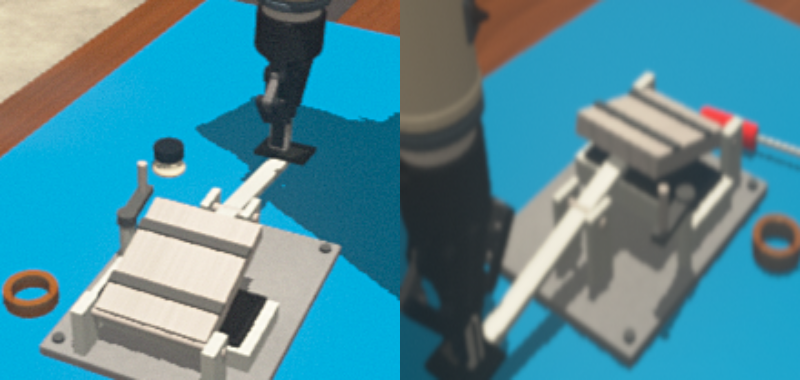

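The lid is open with its lip about 38 mm above shut. The latch is off, the fingers press with about 6 N, and nothing is moving. One more call of still rows will satisfy the hold time before I hand in.

send_rows(
  rows=[
    {"travel": [0, 0, 0], "roll": 0},
    {"travel": [0, 0, 0], "roll": 0},
    {"travel": [0, 0, 0], "roll": 0},
    {"travel": [0, 0, 0], "roll": 0},
    {"travel": [0, 0, 0], "roll": 0},
  ],
)

```text
time: 8.47
eef_pos: [0.5473, -0.1249, 0.055]
orientation: [[0.087, -0.996, 0.019], [-0.996, -0.087, 0.017], [-0.016, -0.02, -1.0]]
ft_force: [-1.7, -1.8, 4.3]
finger_gap: -0.0002
```

Run:
```python
from h import *
s=robot.get_state(); print(s['time'],s['eef_pos'],s['ft_force'])
if s['ft_force'][2]>2 and s['eef_pos'][2]<.06: robot.job_done(); print('done')
```

```text
8.4667 [ 0.54728673 -0.12485441  0.05499062] [-1.68885286 -1.77236309  4.2966926 ]
the job is handed in; nothing more can be done
done
```

The press is open, and I handed the job in at 8.5 s with the fingers still holding the lever down; no verdict is reported. I pushed the latch pin round with the closed fingers, then pressed the lever pad down.

Last checks:
- **Latch:** it measured about 1.73 to 1.76 rad, at its stop and well past 1.2. That was after the push, before I moved to the lever. It still looked off the lid in the last pictures.
- **Lid:** the lip stood about 38 mm above shut, and the two cameras agreed within 0.1 mm. I took this about 0.5 s before handing in; the arm moved only about 0.4 mm in height after that.
- **Lever:** the fingers were pressing with about 4 to 6 N and the pose was steady.
- **Bystanders:** the jar, tape roll and screwdriver looked unmoved in the pictures, but I did not measure their positions.
- **Lid contact:** the fingertips stayed about 3 cm above the lid while pushing the latch, and the images show no contact.

One thing was rougher than planned: the side force reached about 27 N as the latch met its stop. I backed off at once, and it stayed well below the 120 N wrist limit.

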